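Swing the cam to its low point and push the follower slide home

ROBOT

A 6-joint arm with a two-finger parallel gripper is mounted at the origin on a cart in front of the work surface, level with it; the furniture and walls round the work are solid. World frame = base frame: x ahead of the robot, y to its left, z up, the work surface at z = 0. Lengths are in m, angles in rad, forces in N, time in s.
With the tool pointing down it reaches from about 0.25 to 0.725 m from the base axis. Payload 9.7 kg.
Tool frame: the origin (TCP) lies midway between the tips of the shut fingers; the grasp point (between the pads) lies 19 mm behind it; z points along the fingers, y is the line along which they close (so a half turn about z gives the same grasp; the last joint's range is limited). The gripper opens to 85 mm and grips with 20 to 120 N. Pads are 22 mm wide; open, the fingers measure 114 mm over their backs; the gripper's body (76 mm by 85 mm) begins 54 mm behind the grasp point. The pads swing forward as they close: fully open they stand 13 mm farther back than shut.
Start: joints at [-1.224, 0.087, 0.176, 1.66, 0, 1.571], TCP at [0.187, -0.517, 0.231] pointing down, gripper open.
Joint ranges: [-3.13, 3.13], [-0.85, 1.81], [-1.15, 1.24], [-2.2, 2.28], [-1.44, 1.52], [-3.14, 3.14]. Speed limits (rad/s): [2.22, 2.22, 2.57, 3.14, 3.14, 3.14].

INTERFACE

Orientations are given as [roll, pitch, yaw] about the fixed x, y, z axes, in that order (R = Rz(yaw) Ry(pitch) Rx(roll)).
In Python, from workcell import status, eyes, sign_off gives the robot as it stands.
- The arm moves only by the tool step_arm, never from a script. Its argument "steps" is a list of rows, each a list of 3 entries, a list of its own where there are three numbers: the finger opening in cm, from 0 to 8.54, then the shift along the tool's x, y, z in cm, then the turn, a rotation vector about the tool's x, y, z in degrees. A call has 1 to 8 rows; each row shifts and turns the commanded pose from where the row before left it, along the tool's axes as they then stand; what a row does not reach is not made up. A row lasts 1/12 s, in which the tool goes at most 41.7 mm and 7.16 degrees, less where a joint would pass 70% of its speed; a pose out of reach is approached as far as the arm can. A call with a gripper value outside its range is refused whole. The fingers move at their own pace and stop on an object; the grip force is fixed at half the most. Time passes only in rows, so rows that do not move let the fingers close. It gives the time, the measured TCP pose, the force, the opening and the grip force at its end, in the units of the state.
- status.read_state(): the state, without advancing time (a new reading comes with each control period).
- eyes.camera(name): name is "side" or "top"; returns the picture (400x640x3 uint8, red, green, blue); there is no depth.
- eyes.camera_info(name): a dict with "intrinsics" (3x3 intrinsics, pixels), "R" (3x3) and "t" (3): a world point X has camera coordinates R X + t. Camera axes: x right, y down, z forward; pixel columns grow to the right and rows downward; lengths in m; the calibration is good to about 2 mm. A picture is of the moment at which its call begins. camera_info takes no time and is no camera call.
- sign_off(): hands the job in; it is judged then, once.
The state is a dict: "time": time; "joints": joint angles; "dq": joint speeds; "tau": joint torques, N m; "tcp_pos": TCP position; "orientation": TCP orientation; "ft_force": force on the tool from outside, world axes, zero at the start; "moment": the same for the moment, N m; "grip_width": finger opening in m; "finger_force": force on a finger pad.
Only numpy, scipy, OpenCV 4.12 (cv2) and the standard library are available. Lean on these libraries where they do the work, as an engineer would, in place of code of your own. Each camera call takes 0.05 s, during which the arm holds its last target. There are 200 camera calls.

TASK

The small feed fixture on the optical table has a slide carrying a fibre holder block, and an off-centre cam disc that stops it short. Using only the fingertips, push the orange peg on the cam round until the cam's low point faces the slide's roller (the peg then lies on the far side, by the white index line), and only then push the blue plate at the rear of the slide until the slide is fully home. Do not touch the block or take it out of its pocket, pick nothing up, and leave the other things on the table where they are.

Things in the scene. Friction and masses are not known exactly. Their poses are not given: they have to be found in the camera images.
- fixture: Feed fixture, fixed: dark base plate 228 x 110 x 10 mm. Origin at table height on its centre line, 108 mm ahead of the plate's rear edge; x = forward travel of the slide, z up. Slide at the rear, cam in front, white index line at x = 113 mm. Rails, screw heads and two stop blocks (x = 21, y = +-36 mm) reach at most 20 mm above the table; its highest part is the blue plate (56 mm).
- cam_pivot (a point): Pivot axis of the cam at its top face, 24 mm above the table, at x = 52 mm, y = 0 of the fixture. The cam is a flat aluminium disc, radius 34 mm, 10 mm thick, its centre 18 mm off this axis: the rim is 52 mm from the axis at the high point (peg side), 16 mm at the low point (red dot). A screw head on the axis stands 5 mm above the disc.
- cam_peg (a point): Middle (half-way up) of the orange peg on the cam's high side: upright, 10 mm diameter, from 24 to 54 mm above the table, 40 mm from the pivot axis.
- cam (a joint): Angle of the cam, counter-clockwise from above, rad. 0: peg and high point towards the slide's roller (fixture -x). The low point faces the roller at +3.14 and equally at -3.14 (peg towards fixture +x); either way round will do. Stops at +-3.59. Stiff: it stays where it is left and takes about 6 N at the peg to turn.
- slide (a joint): Forward travel of the slide, m: 0 fully back, 0.055 fully home against its stop. The roller (16 mm diameter) on its nose runs into the cam rim and blocks it well short of home unless the cam's low point faces it. About 2.5 N of friction; it stays where it is left.
- push_plate (a point): Centre of the rear face (faces fixture -x) of the blue upright push plate of the slide, 36 mm above the table. The plate is 44 mm wide, 8 mm thick, its top 56 mm above the table. Push it along fixture +x.
- nest (a point): Centre of the pocket floor on the slide, 20 mm above the table, 30 mm ahead of the push plate's rear face; the pocket is 28 x 46 mm with a 6 mm rim.
- fibre_block: Loose fibre holder block, black with a metal top, 24 x 40 x 19 mm, lying in the slide's pocket; origin at the centre of its underside. It rides along with the slide.
- tape_roll: Black tape roll lying on the table, 64 x 78 x 19 mm; loose bystander, origin under its centre.
- steel_post: Standing steel optical post, 13 mm diameter, 75 mm tall; loose bystander, origin under its centre.
- fork: Black table clamp fork lying flat, 26 x 78 x 8 mm; loose bystander, origin under its centre.
- tissue_box: Small white and blue box of lens tissue, 65 x 110 x 22 mm; loose bystander, origin under its centre.
- round_base: Knurled round magnetic base, 40 mm diameter, 12 mm high; loose bystander, origin under its centre.
Mind the look-alikes: they are no part of the job. Of the things that look like the fibre_block, the largest one is meant.

How it is judged:
By the outcome, as a careful person would: the job done as asked, in the order asked, and still so for the second after the job is handed in, with the robot touching nothing.
It also fails if it takes over 61 s, if anything falls off the work surface, if the arm or the gripper's body presses on something with over 40 N, if the wrist force passes 120 N, or if a joint passes its speed limit or range.

## Working session

There is one attempt and no reset: what is moved stays moved. The work goes in short steps, Python scripts to look and compute and a tool call to move; the robot and the scene stay as the last step left them, time stands still between calls to the robot, and variables do not carry over. Pictures are saved under pics/ and viewed, at most 10 in all, crops included, and the job is handed in when it is done.

Besides the shell and the picture viewer there is one more tool, called after "Request:" as name(argument=value, ...) on one line, values as JSON. step_arm: Moves the arm, as the interface text tells. Its arguments: {"type":"object","properties":{"steps":{"type":"array","items":{"type":"array"}}},"required":["steps"]}

```bash
mkdir -p pics; python3 - <<'E'
from workcell import status, eyes
import cv2
for n in("top","side"):
    im=eyes.camera(n); cv2.imwrite(f"pics/{n}0.png",im[:,:,::-1]); 
    i=eyes.camera_info(n); print(n,i["intrinsics"],i["R"],i["t"])
s=status.read_state(); print(s)
E
```

```text
top [[516.58404079   0.         323.1973021 ]
 [  0.         516.58404079 201.50558292]
 [  0.           0.           1.        ]] [[ 0.01108415 -0.99991051  0.0074909 ]
 [-0.99291974 -0.01189209 -0.11819038]
 [ 0.11826888 -0.00612782 -0.9929627 ]] [-0.32099907  0.51900693  0.98232919]
side [[409.77513986   0.         318.37517794]
 [  0.         409.77513986 200.19189222]
 [  0.           0.           1.        ]] [[ 0.97413458  0.22551908  0.01424677]
 [ 0.12182752 -0.47104494 -0.87365595]
 [-0.19031522  0.85279412 -0.4863356 ]] [-0.41117967 -0.15436627  1.24842977]
{'time': 0.1, 'joints': array([-1.22398935e+00,  8.74348277e-02,  1.75236856e-01,  1.65976997e+00,
        2.40797102e-05,  1.57080083e+00]), 'dq': array([-2.10518739e-04, -1.62948133e-03,  1.27481427e-03, -2.48478520e-05,
       -1.22867896e-03,  4.18708094e-04]), 'tau': array([ 5.83794699e-04, -5.21561587e+01,  4.65653729e+01,  1.59688684e-02,
        2.92381117e-06, -1.05937411e-05]), 'tcp_pos': array([ 0.18688758, -0.51708062,  0.23064964]), 'orientation': array([-3.14042104e+00, -2.40744194e-05,  3.46802446e-01]), 'ft_force': array([ 0.15931651, -0.38632689, -0.63934485]), 'moment': array([ 0.04521771, -0.00425704,  0.01480805]), 'finger_force': 0.0, 'grip_width': 0.08561710873982419}
```

View pics/top0.png

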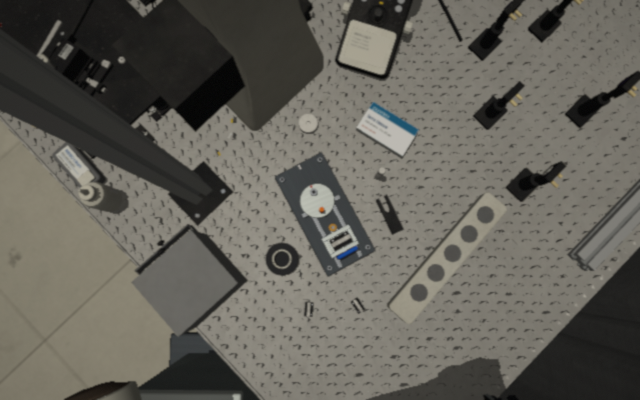

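View pics/side0.png

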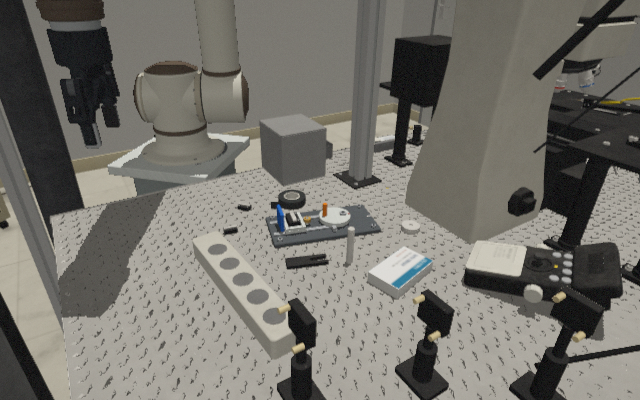

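```bash
cat > h.py <<'E'
import numpy as np, cv2
from workcell import status, eyes
def ray(n,u,v,z):
    i=eyes.camera_info(n);K,R,t=map(np.array,(i["intrinsics"],i["R"],i["t"]))
    d=R.T@np.linalg.inv(K)@[u,v,1]; c=-R.T@t
    return c+d*(z-c[2])/d[2]
def proj(n,X):
    i=eyes.camera_info(n);p=np.array(i["R"])@X+i["t"];q=np.array(i["intrinsics"])@p
    return q[:2]/q[2]
def crop(n,f,u0,v0,w,h,s):
    im=eyes.camera(n)[v0:v0+h,u0:u0+w,::-1]
    cv2.imwrite(f,cv2.resize(im,None,fx=s,fy=s,interpolation=cv2.INTER_CUBIC))
E
python3 -c "
from h import *
crop('top','pics/top1.png',260,140,130,150,4)"
```

```text
(no output)
```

View pics/top1.png

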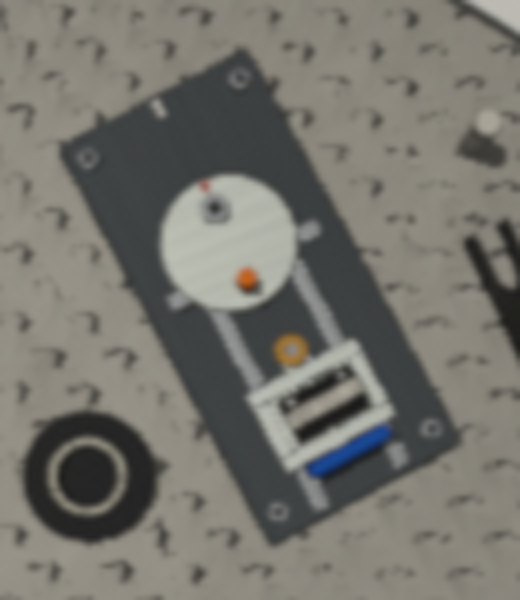

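```bash
python3 - <<'E'
from h import *
np.set_printoptions(precision=4,suppress=True)
P=lambda a,b,z:ray('top',260+(a+.5)/4-.5,140+(b+.5)/4-.5,z)
c=[P(*q,.01) for q in((62,148),(242,50),(460,440),(272,545))]
m=np.array([[120,55],[120,-55],[-108,-55],[-108,55]])/1000
w=np.array(c)[:,:2]; mc=m-m.mean(0);wc=w-w.mean(0)
U,S,Vt=np.linalg.svd(mc.T@wc);R=(U@Vt).T;o=w.mean(0)-R@m.mean(0)
print(w,"o",o,"yaw",np.arctan2(R[1,0],R[0,0]),S.sum()/(mc**2).sum(),R)
F=lambda X:R.T@(X[:2]-o)*1000
for n,a in dict(peg=(247,276,.054),screw=(214,207,.029),index=(158,107,.01),platetopL=(312,470,.056),platetopR=(390,432,.056),roller=(291,349,.02),post=(488,120,.075),postfoot=(466,148,0),tape=(88,475,.019),tapeL=(25,475,.01),forktip=(470,240,.008)).items():
    X=P(*a); print(n,X,F(X))
print(proj('top',[0,0,0]))
print("pegside",ray('side',325,204,.054),F(ray('side',325,204,.054)))
s=status.read_state();print(s['orientation'])
E
```

```text
[[ 0.5747 -0.2176]
 [ 0.6261 -0.3078]
 [ 0.4303 -0.4183]
 [ 0.3777 -0.3255]] o [ 0.4969 -0.3202] yaw 0.5092473553807684 0.9802174860640602 [[ 0.8731 -0.4875]
 [ 0.4875  0.8731]]
peg [ 0.5063 -0.3115  0.054 ] [12.3853  3.0678]
screw [ 0.5429 -0.2949  0.029 ] [52.4906 -0.3069]
index [ 0.5962 -0.2657  0.01  ] [113.2999  -0.7638]
platetopL [ 0.4141 -0.3433  0.056 ] [-83.5704  20.2111]
platetopR [ 0.4325 -0.3802  0.056 ] [-85.5344 -20.9177]
roller [ 0.4738 -0.3338  0.02  ] [-26.76    -0.5482]
post [ 0.5797 -0.4248  0.075 ] [  21.3015 -131.6353]
postfoot [ 0.5789 -0.4225  0.    ] [  21.6456 -129.2688]
tape [ 0.4109 -0.2348  0.019 ] [-33.4672 116.5803]
tapeL [ 0.4106 -0.203   0.01  ] [-18.2048 144.4786]
forktip [ 0.5306 -0.4236  0.008 ] [ -20.9903 -106.7104]
[154.3914 474.4392]
pegside [ 0.5081 -0.3134  0.054 ] [13.0799  0.5403]
[-3.1406 -0.      0.3468]
```

The top view shows the peg at about px (321,209), the pivot screw at (313,191), the blue plate at (347,253) and the index line at (299,166). The scale, pivot and index line agree with the dimensions given. I'll shut the fingers and go over the +y side of the peg.

Request:
step_arm(steps=[[0,[2.6,-0.85,0],[0,0,0]],[0,[2.6,-0.85,0],[0,0,0]],[0,[2.6,-0.85,0],[0,0,0]],[0,[2.6,-0.85,0],[0,0,0]],[0,[2.6,-0.85,0],[0,0,0]],[0,[2.6,-0.85,0],[0,0,0]],[0,[2.6,-0.85,0],[0,0,0]],[0,[2.6,-0.85,0],[0,0,0]]])

```text
time: 0.82
tcp_pos: [0.3603, -0.3816, 0.2311]
orientation: [-3.141, 0.0, 0.347]
ft_force: [0.1, 0.1, -0.6]
grip_width: -0.0004
finger_force: 0.0
```

Request:
step_arm(steps=[[0,[2.6,-0.85,0],[0,0,0]],[0,[2.6,-0.85,0],[0,0,0]],[0,[2.6,-0.85,0],[0,0,0]],[0,[2.6,-0.85,0],[0,0,0]],[0,[2.6,-0.85,0],[0,0,0]],[0,[2.6,-0.85,0],[0,0,0]],[0,[0,0,0],[0,0,-4.6]],[0,[0,0,0],[0,0,-4.7]]])

```text
time: 1.48
tcp_pos: [0.4898, -0.2803, 0.2306]
orientation: [-3.141, 0.0, 0.515]
ft_force: [-0.1, 0.5, -1.1]
grip_width: 0.0002
finger_force: 0.0
```

```bash
cat >> h.py <<'E'
O=np.array([.4969,-.3202]);A=.5092;RF=np.array([[np.cos(A),-np.sin(A)],[np.sin(A),np.cos(A)]])
def st():
    s=status.read_state();p=s['tcp_pos'];r=s['orientation']
    print("t",round(s['time'],2),"tcp",p.round(4),"fix mm",(RF.T@(p[:2]-O)*1000).round(1),"yaw-A deg",np.degrees(r[2]-A).round(2),r.round(3),"F",s['ft_force'].round(1),"j",s['joints'].round(2),"w",round(s['grip_width'],4))
E
python3 -c "
from h import *
st()"
```

```text
t 1.48 tcp [ 0.4898 -0.2803  0.2306] fix mm [13.3 38.2] yaw-A deg 0.33 [-3.141  0.     0.515] F [-0.1  0.5 -1.1] j [-0.52  0.12  0.21  1.66  0.    2.11] w 0.0002
```

Request:
step_arm(steps=[[0,[0,0,3],[0,0,0]],[0,[0,0,3],[0,0,0]],[0,[0,0,3],[0,0,0]],[0,[0,0,3],[0,0,0]],[0,[0,0,3],[0,0,0]],[0,[0,0,1.6],[0,0,0]],[0,[0,0,0],[0,0,0]]])

```text
time: 2.07
tcp_pos: [0.4866, -0.2804, 0.0608]
orientation: [-3.136, 0.004, 0.509]
ft_force: [-0.7, 0.7, -0.2]
grip_width: -0.0
finger_force: 0.0
```

```bash
python3 -c "
from h import *
st();crop('side','pics/s1.png',230,120,170,140,4)"
```

```text
t 2.07 tcp [ 0.4866 -0.2804  0.0608] fix mm [10.5 39.8] yaw-A deg -0.01 [-3.136  0.004  0.509] F [-0.7  0.7 -0.2] j [-0.52  0.12 -0.11  1.34  0.    2.11] w -0.0
```

View pics/s1.png

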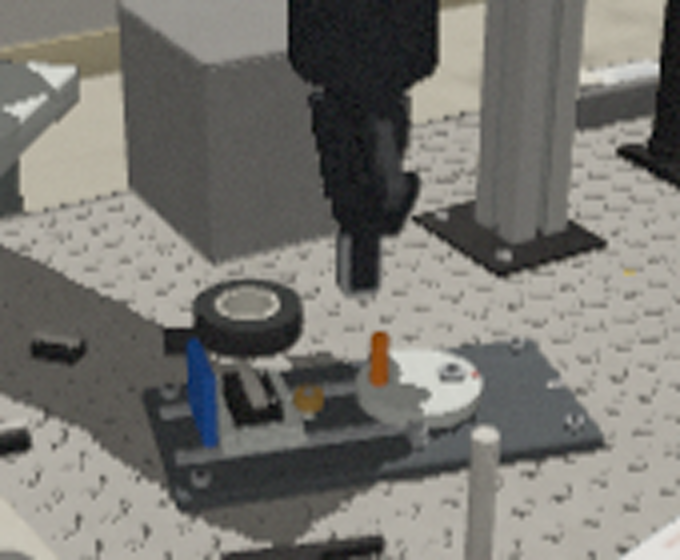

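The finger tips (crop 360,290) stand beyond the peg (380,358), clear of everything. I'll go down the rest of the way and move up to the peg.

Request:
step_arm(steps=[[0,[0.1,0,1.4],[0,0,0]],[0,[0.05,0,1.3],[0,0,0]],[0,[0,0.6,0],[0,0,0]],[0,[0,0.5,0],[0,0,0]],[0,[0,0.3,0],[0,0,0]],[0,[0,0,0],[0,0,0]]])

```text
time: 2.62
tcp_pos: [0.4978, -0.2941, 0.0393]
orientation: [3.14, -0.001, 0.509]
ft_force: [0.5, 0.7, -0.9]
grip_width: -0.0003
finger_force: 0.0
```

```bash
python3 -c "
from h import *
st();crop('side','pics/s2.png',270,140,120,100,5)"
```

```text
t 2.62 tcp [ 0.4978 -0.2941  0.0393] fix mm [13.5 22.3] yaw-A deg -0.03 [ 3.14e+00 -1.00e-03  5.09e-01] F [ 0.5  0.7 -0.9] j [-0.53  0.16 -0.11  1.29 -0.    2.1 ] w -0.0003
```

View pics/s2.png

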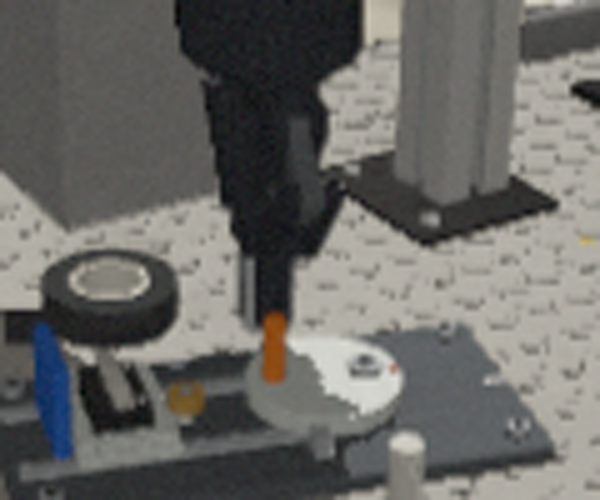

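Request:
step_arm(steps=[[0,[0,0,0.5],[0,0,0]],[0,[-0.1,0.2,0],[0,0,0]],[0,[0,0.2,0],[0,0,0]],[0,[0,0,0],[0,0,0]]])

```text
time: 3.0
tcp_pos: [0.4973, -0.2965, 0.0327]
orientation: [-3.139, 0.001, 0.509]
ft_force: [-3.6, 4.5, -0.3]
grip_width: -0.0001
finger_force: 2.2
```

```bash
python3 -c "
from h import *
st()"
```

```text
t 3.0 tcp [ 0.4973 -0.2965  0.0327] fix mm [11.9 20.5] yaw-A deg 0.0 [-3.139e+00  1.000e-03  5.090e-01] F [-3.6  4.5 -0.3] j [-0.54  0.17 -0.11  1.29  0.    2.09] w -0.0001
```

In contact at 5.8 N. I'll start the arc round the pivot at 6° per row.

Request:
step_arm(steps=[[0,[-0.18,0.43,0],[0,0,-6]],[0,[-0.18,0.43,0],[0,0,-6]],[0,[-0.18,0.43,0],[0,0,-6]],[0,[-0.18,0.43,0],[0,0,-6]],[0,[-0.18,0.43,0],[0,0,-6]],[0,[-0.18,0.43,0],[0,0,-6]],[0,[-0.18,0.43,0],[0,0,-6]],[0,[0,0,0],[0,0,0]]])

```text
time: 3.67
tcp_pos: [0.5101, -0.3268, 0.0328]
orientation: [-3.139, 0.001, 1.248]
ft_force: [-5.4, -1.6, 0.1]
grip_width: 0.0
finger_force: 2.4
```

```bash
python3 -c "
from h import *
st();crop('top','pics/t2.png',260,140,130,140,4)"
```

```text
t 3.67 tcp [ 0.5101 -0.3268  0.0328] fix mm [  8.3 -12.2] yaw-A deg 42.32 [-3.139e+00  1.000e-03  1.248e+00] F [-5.4 -1.6  0.1] j [-0.57  0.23 -0.04  1.3  -0.    1.32] w 0.0
```

View pics/t2.png

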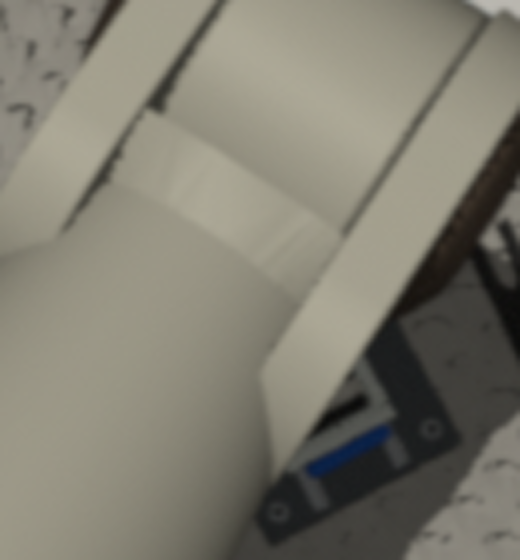

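The top view is blocked by the arm, but the pose and the force fit the arc. Continuing.

Request:
step_arm(steps=[[0,[-0.18,0.43,0],[0,0,-6]],[0,[-0.18,0.43,0],[0,0,-6]],[0,[-0.18,0.43,0],[0,0,-6]],[0,[-0.18,0.43,0],[0,0,-6]],[0,[-0.18,0.43,0],[0,0,-6]],[0,[-0.18,0.43,0],[0,0,-6]],[0,[-0.18,0.43,0],[0,0,-6]],[0,[0,0,0],[0,0,0]]])

```text
time: 4.38
tcp_pos: [0.54, -0.3401, 0.0329]
orientation: [-3.139, 0.001, 1.981]
ft_force: [-4.6, -4.9, -0.6]
grip_width: -0.0001
finger_force: 2.4
```

```bash
python3 -c "
from h import *
st()"
```

```text
t 4.38 tcp [ 0.54   -0.3401  0.0329] fix mm [ 27.9 -38.4] yaw-A deg 84.31 [-3.139e+00  1.000e-03  1.981e+00] F [-4.6 -4.9 -0.6] j [-0.56  0.31  0.05  1.31 -0.    0.6 ] w -0.0001
```

Request:
step_arm(steps=[[0,[-0.18,0.43,0],[0,0,-6]],[0,[-0.18,0.43,0],[0,0,-6]],[0,[-0.18,0.43,0],[0,0,-6]],[0,[-0.18,0.43,0],[0,0,-6]],[0,[-0.18,0.43,0],[0,0,-6]],[0,[-0.18,0.43,0],[0,0,-6]],[0,[-0.18,0.43,0],[0,0,-6]],[0,[-0.18,0.43,0],[0,0,-6]]])

```text
time: 5.05
tcp_pos: [0.5739, -0.3272, 0.033]
orientation: [-3.139, -0.0, 2.817]
ft_force: [-1.3, -6.0, -2.8]
grip_width: -0.0001
finger_force: 3.5
```

Request:
step_arm(steps=[[0,[-0.18,0.43,0],[0,0,-6]],[0,[-0.18,0.43,0],[0,0,-6]],[0,[-0.18,0.43,0],[0,0,-6]],[0,[-0.18,0.43,0],[0,0,-6]],[0,[-0.18,0.43,0],[0,0,-6]],[0,[0,0,0],[0,0,0]]])

```text
time: 5.55
tcp_pos: [0.5855, -0.3062, 0.033]
orientation: [-3.14, -0.001, -2.941]
ft_force: [-0.6, -4.7, -3.0]
grip_width: -0.0001
finger_force: 2.0
```

```bash
python3 -c "
from h import *
st();crop('side','pics/s3.png',270,140,120,100,5)
X=lambda x,y,z:np.r_[O+RF@[x,y],z]
for p in (X(.092,0,.054),X(.092,0,.03),X(.113,0,.01)):print((proj('side',p)-[270,140])*5)"
```

```text
t 5.55 tcp [ 0.5855 -0.3062  0.033 ] fix mm [ 84.2 -31. ] yaw-A deg -197.67 [-3.140e+00 -1.000e-03 -2.941e+00] F [-0.6 -4.7 -3. ] j [-0.48  0.36  0.12  1.33 -0.   -0.68] w -0.0001
[451.52972556 297.41448959]
[447.98972482 345.77630652]
[489.64014189 378.76520005]
```

View pics/s3.png

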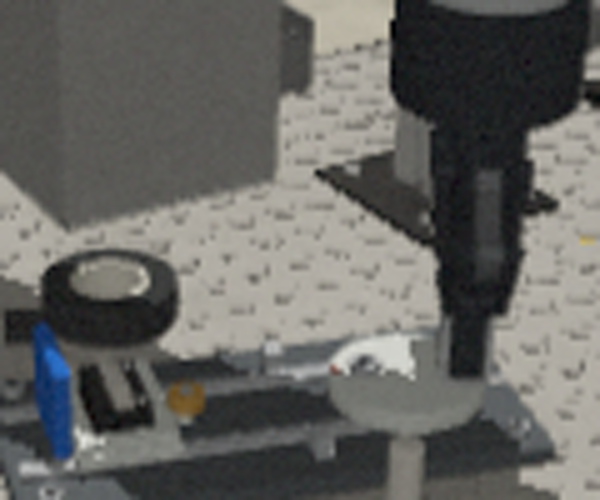

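The red dot (crop 333,370) has nearly come round to the roller side and the cam is at about 160°. I'll finish the last 20°.

Request:
step_arm(steps=[[0,[-0.18,0.43,0],[0,0,-6]],[0,[-0.18,0.43,0],[0,0,-6]],[0,[-0.18,0.43,0],[0,0,-6]],[0,[-0.05,0.14,0],[0,0,-2]],[0,[0,0,0],[0,0,0]],[0,[0,0,0],[0,0,0]]])

```text
time: 6.1
tcp_pos: [0.5867, -0.291, 0.0331]
orientation: [-3.141, -0.001, -2.599]
ft_force: [1.3, -4.6, -2.8]
grip_width: 0.0
finger_force: 2.3
```

```bash
python3 -c "
from h import *
st()"
```

```text
t 6.1 tcp [ 0.5867 -0.291   0.0331] fix mm [ 92.7 -18.3] yaw-A deg -178.08 [-3.141e+00 -1.000e-03 -2.599e+00] F [ 1.3 -4.6 -2.8] j [-0.46  0.35  0.1   1.32 -0.   -1.  ] w 0.0
```

Request:
step_arm(steps=[[0,[0,-0.6,0],[0,0,0]],[0,[0,-0.6,0],[0,0,0]],[0,[0,0,-3],[0,0,0]],[0,[0,0,-3],[0,0,0]],[0,[0,0,-3],[0,0,0]],[0,[2.7,0,-1],[0,0,0]],[0,[2.7,0,0],[0,0,0]],[0,[2.7,0,0],[0,0,0]]])

```text
time: 6.77
tcp_pos: [0.5238, -0.3432, 0.1347]
orientation: [-3.14, 0.001, -2.597]
ft_force: [-0.1, -0.4, -0.1]
grip_width: 0.0
finger_force: 0.0
```

Request:
step_arm(steps=[[0,[2.7,0.6,0],[0,0,0]],[0,[2.7,0.6,0],[0,0,0]],[0,[2.7,0.6,0],[0,0,0]],[0,[2.7,0.6,0],[0,0,0]],[0,[2.7,0.6,0],[0,0,0]],[0,[0,0,0],[0,0,0]]])

```text
time: 7.27
tcp_pos: [0.3893, -0.3881, 0.134]
orientation: [-3.142, -0.001, -2.601]
ft_force: [-0.3, 0.2, -0.4]
grip_width: 0.0001
finger_force: 0.0
```

```bash
python3 -c "
from h import *
st()
a=eyes.camera('top')[140:280,260:390,::-1];b=eyes.camera('side')[140:240,260:390,::-1]
f=lambda i:cv2.resize(i,None,fx=3,fy=3,interpolation=cv2.INTER_CUBIC)
a=f(a);b=f(b);b=cv2.copyMakeBorder(b,0,a.shape[0]-b.shape[0],0,0,0)
cv2.imwrite('pics/ts4.png',np.hstack([a,b]))"
```

```text
t 7.27 tcp [ 0.3893 -0.3881  0.134 ] fix mm [-127.    -6.9] yaw-A deg -178.19 [-3.142e+00 -1.000e-03 -2.601e+00] F [-0.3  0.2 -0.4] j [-0.78  0.07 -0.03  1.47 -0.   -1.32] w 0.0001
```

View pics/ts4.png

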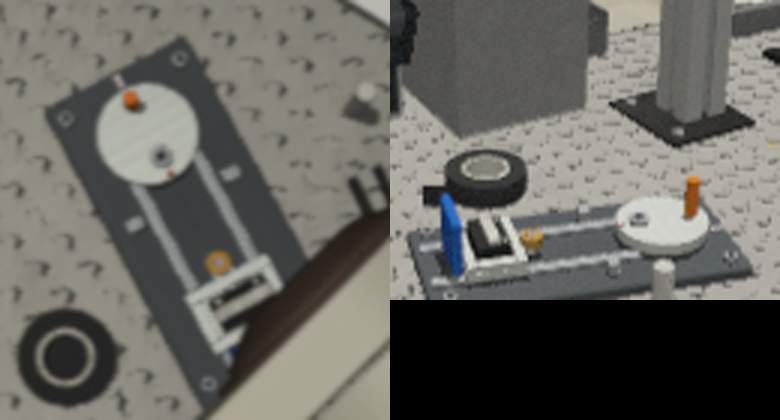

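```bash
python3 -c "
from h import *
for a,b,z in((131,98,.054),(161,156,.029),(171,175,.024)):
  print(RF.T@(ray('top',260+a/3-.33,140+b/3-.33,z)[:2]-O)*1000)"
```

```text
[ 9.10125793e+01 -7.35998317e-03]
[51.79741885 -0.44313697]
[38.15014636 -0.50035047]
```

The cam is at 180° to within about 1°: the peg is at fixture (91,0) and the red dot faces the roller. Next I'll go down behind the blue plate.

Request:
step_arm(steps=[[0,[0,0.7,0],[0,0,1.8]],[0,[0,0,3],[0,0,0]],[0,[0,0,3],[0,0,0]],[0,[0,0,2.5],[0,0,0]],[0,[0,0,1.6],[0,0,0]],[0,[-0.6,0,0],[0,0,0]],[0,[-0.6,0,0],[0,0,0]],[0,[0,0,0],[0,0,0]]])

```text
time: 8.03
tcp_pos: [0.4015, -0.3746, 0.0336]
orientation: [-3.14, 0.001, -2.628]
ft_force: [0.4, -0.4, 0.6]
grip_width: -0.0
finger_force: 0.0
```

Request:
step_arm(steps=[[0,[-0.3,0,0],[0,0,0]],[0,[-0.3,0,0],[0,0,0]],[0,[-0.3,0,0],[0,0,0]],[0,[-0.3,0,0],[0,0,0]],[0,[-0.3,0,0],[0,0,0]],[0,[0,0,0],[0,0,0]]])

```text
time: 8.53
tcp_pos: [0.4129, -0.3674, 0.0326]
orientation: [-3.141, 0.0, -2.629]
ft_force: [0.2, 0.6, 0.2]
grip_width: -0.0001
finger_force: 0.0
```

```bash
python3 -c "
from h import *
st()"
```

```text
t 8.53 tcp [ 0.4129 -0.3674  0.0326] fix mm [-96.4  -0.3] yaw-A deg -179.8 [-3.141  0.    -2.629] F [0.2 0.6 0.2] j [-0.73  0.11 -0.19  1.28 -0.   -1.24] w -0.0001
```

Request:
step_arm(steps=[[0,[-0.3,0,0],[0,0,0]],[0,[-0.3,0,0],[0,0,0]],[0,[-0.3,0,0],[0,0,0]],[0,[-0.3,0,0],[0,0,0]],[0,[-0.3,0,0],[0,0,0]],[0,[-0.3,0,0],[0,0,0]],[0,[-0.3,0,0],[0,0,0]],[0,[-0.3,0,0],[0,0,0]]])

```text
time: 9.2
tcp_pos: [0.4337, -0.3556, 0.0323]
orientation: [-3.141, 0.0, -2.629]
ft_force: [-1.2, -3.3, 1.7]
grip_width: 0.0002
finger_force: 1.4
```

Request:
step_arm(steps=[[0,[-0.3,0,0],[0,0,0]],[0,[-0.3,0,0],[0,0,0]],[0,[-0.3,0,0],[0,0,0]],[0,[-0.3,0,0],[0,0,0]],[0,[-0.3,0,0],[0,0,0]],[0,[-0.3,0,0],[0,0,0]],[0,[0,0,0],[0,0,0]]])

```text
time: 9.78
tcp_pos: [0.4496, -0.3463, 0.0322]
orientation: [3.141, 0.0, -2.628]
ft_force: [0.3, 1.0, 0.1]
grip_width: 0.0003
finger_force: 0.0
```

```bash
python3 -c "
from h import *
st()"
```

```text
t 9.78 tcp [ 0.4496 -0.3463  0.0322] fix mm [-54.1   0.3] yaw-A deg -179.78 [ 3.141  0.    -2.628] F [0.3 1.  0.1] j [-0.66  0.14 -0.15  1.28  0.   -1.17] w 0.0003
```

Request:
step_arm(steps=[[0,[-0.2,0,0],[0,0,0]],[0,[-0.2,0,0],[0,0,0]],[0,[-0.2,0,0],[0,0,0]],[0,[0,0,0],[0,0,0]]])

```text
time: 10.12
tcp_pos: [0.4544, -0.3435, 0.0321]
orientation: [3.141, 0.0, -2.629]
ft_force: [-0.3, -0.5, 0.0]
grip_width: 0.0002
finger_force: 0.3
```

```bash
python3 -c "
from h import *
st();crop('side','pics/s5.png',260,140,130,100,5)"
```

```text
t 10.12 tcp [ 0.4544 -0.3435  0.0321] fix mm [-48.4   0.3] yaw-A deg -179.79 [ 3.141  0.    -2.629] F [-0.3 -0.5  0. ] j [-0.65  0.15 -0.14  1.28  0.   -1.16] w 0.0002
```

View pics/s5.png

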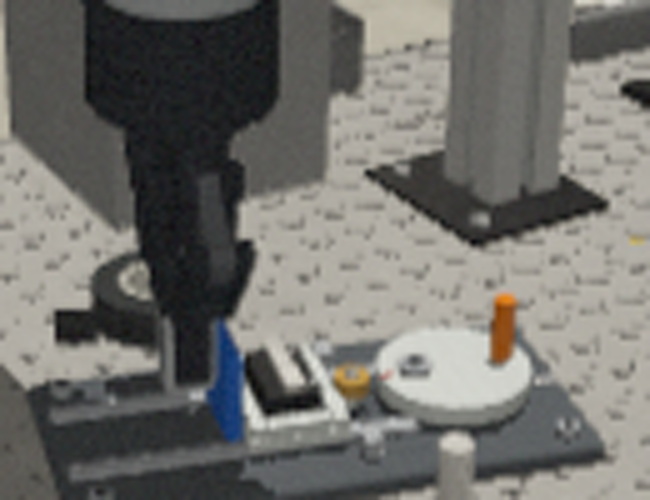

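The fingers are on the blue plate (crop 225,380) and the roller is a few mm short of the low point. Creeping on until the force rises.

Request:
step_arm(steps=[[0,[-0.15,0,0],[0,0,0]],[0,[-0.15,0,0],[0,0,0]],[0,[-0.15,0,0],[0,0,0]],[0,[0,0,0],[0,0,0]]])

```text
time: 10.5
tcp_pos: [0.4581, -0.3415, 0.0321]
orientation: [3.141, -0.001, -2.629]
ft_force: [-3.4, -0.6, 0.6]
grip_width: 0.0001
finger_force: 1.7
```

Request:
step_arm(steps=[[0,[-0.15,0,0],[0,0,0]],[0,[-0.15,0,0],[0,0,0]],[0,[0,0,0],[0,0,0]]])

```text
time: 10.75
tcp_pos: [0.4583, -0.3414, 0.0322]
orientation: [3.141, -0.006, -2.631]
ft_force: [-16.7, -8.6, 6.1]
grip_width: -0.0002
finger_force: 9.5
```

The slide stops hard at 19 N, with the TCP at fixture x ≈ -44. Backing off to check.

Request:
step_arm(steps=[[0,[0.5,0,0],[0,0,0]],[0,[1.5,0,0],[0,0,0]],[0,[1.5,0,0],[0,0,0]],[0,[0,0,-3],[0,0,0]],[0,[0,0,-3],[0,0,0]],[0,[2.5,0,-3],[0,0,0]],[0,[2.5,0,-3],[0,0,0]],[0,[2.5,0,0],[0,0,0]]])

```text
time: 11.42
tcp_pos: [0.365, -0.3962, 0.1587]
orientation: [-3.133, 0.002, -2.628]
ft_force: [0.1, -0.5, 0.7]
grip_width: -0.0
finger_force: 0.0
```

Request:
step_arm(steps=[[0,[3,0,0],[0,0,0]],[0,[3,0,0],[0,0,0]],[0,[0,0,0],[0,0,0]]])

```text
time: 11.67
tcp_pos: [0.3086, -0.4256, 0.1528]
orientation: [-3.141, -0.001, -2.632]
ft_force: [-0.9, -0.7, 0.2]
grip_width: -0.0001
finger_force: 0.0
```

```bash
python3 -c "
from h import *
st()
a=eyes.camera('top')[140:280,260:390,::-1];b=eyes.camera('side')[140:240,260:390,::-1]
f=lambda i:cv2.resize(i,None,fx=3,fy=3,interpolation=cv2.INTER_CUBIC)
a=f(a);b=f(b);b=cv2.copyMakeBorder(b,0,a.shape[0]-b.shape[0],0,0,0)
cv2.imwrite('pics/ts6.png',np.hstack([a,b]))"
```

```text
t 11.67 tcp [ 0.3086 -0.4256  0.1528] fix mm [-2.159e+02 -2.000e-01] yaw-A deg -180.0 [-3.141e+00 -1.000e-03 -2.632e+00] F [-0.9 -0.7  0.2] j [-0.94  0.01 -0.05  1.5  -0.   -1.45] w -0.0001
```

View pics/ts6.png

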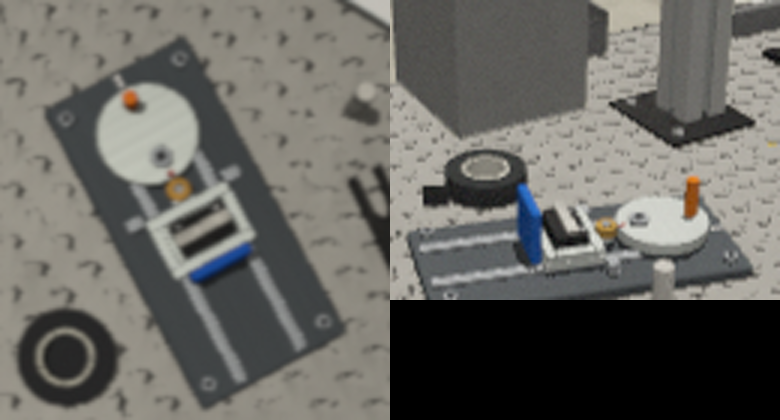

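```bash
python3 -c "
from h import *
for a,b,z in((178,188,.02),(131,98,.054),(191,279,.056),(250,250,.056)):
  print(RF.T@(ray('top',260+a/3-.33,140+b/3-.33,z)[:2]-O)*1000)"
```

```text
[28.7648181  -0.66255435]
[ 9.10125793e+01 -7.35998317e-03]
[-29.97837392  21.80708945]
[-31.6916711  -19.97282915]
```

The roller has advanced 55.5 mm and the plate about 54 mm, so the slide is home. The cam is unmoved and the block is still in its pocket.

```bash
python3 -c "
from workcell import sign_off
print(sign_off())"
```

```text
the job is handed in; nothing more can be done
None
```

The job is handed in: I turned the cam to about 180°, with its low point facing the roller, then pushed the slide home against its stop (about 55 mm of travel in the images); the block is still in its pocket and I saw no sign of anything else being moved.

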